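# Close the bridge-lock pressure cooker: snug, then a quarter turn

## Task

Lock the pressure cooker's lid: swing the steel bridge clockwise, seen from above, until it is fully home against the stops of the pot's two ears, then screw the black knob on top down clockwise. From the point where the screw meets the lid and the turning suddenly goes stiff, give it one more quarter turn and no more, so that the seal is pressed but not crushed; then let go, and leave the other things on the counter where they are.

Things in the scene. Friction and masses are not known exactly. Their poses are not given: they have to be found in the camera images.
- pot: Closed steel pressure cooker, 220 mm across, 149 mm high to its rim, heavy: it will not move. Origin on the counter under its centre, z up; bridge, screw and knob share its axis. Two steel ears below the rim, at +y and -y; two black side handles at +x and -x, out to 165 mm from the axis, 82 to 98 mm up. The lid is about 180 mm up at its middle, 203 mm at a valve weight 58 mm off the axis.
- bridge (a joint): Swing of the bridge about the pot's vertical axis, rad. 0: fully home, its hooks under the ears and against the stops; positive: that far anticlockwise of home, seen from above (1.15 at most). It starts 0.5 to 0.95 open, rubs with 0.25 N m and stays where it is left.
- bridge_arm (a point): Middle of one arm of the bridge, 85 mm from the pot's axis, 204 to 208 mm above the counter (cookers differ, so the height at which the screw meets the lid does too). The other arm is its mirror image. The bridge is a steel strip 28 mm wide, 5 mm thick, 271 mm long, its ends bent down to hooks. It runs along the point's y, its width along x, z up. 35 mm of free space between strip and lid here.
- knob: Round black fluted knob on a screw through the middle of the bridge, 49 mm across, 30 mm high; origin at its centre, z up, about 252 mm above the counter; the bridge's middle lies 30 mm below it. Clockwise seen from above lowers it 2 mm a turn. It turns with about 0.05 N m for 1 to 5 rad; then the screw meets the lid: about 0.4, growing 0.1 N m per rad. Springy grip: gives 0.2 rad per N m.
- board: Rectangular pine board lying on the counter, 260 x 400 x 20 mm, origin at the centre of its underside. To be left alone.
- pin: Two-handled wooden rolling pin lying on the board, 52 mm thick, 414 mm long over its handles (along its y), origin under its centre. To be left alone.
- bowl: Steel mixing bowl, 210 mm across, 85 mm high, origin at the centre of its underside. To be left alone.
- egg_cup: White ceramic egg cup on a stem, 50 mm across, 62 mm high, near the pot, origin at the centre of its underside. To be left alone.
- lid_mid (a point): Top of the steel lid at its middle, on the pot's axis, about 172 mm above the counter. The lid (230 mm across, turning with the bridge) lies on a black rubber sealing ring and does not sink until the screw presses it; from then on it sinks 2 mm per turn of the knob, too little to see: 0.5 mm for a quarter turn, and stays. Pressed down over 0.98 mm, nearly half a turn, the ring is crushed.

How it is judged:
By the outcome, as a careful person would: the job done as asked, in the order asked, and still so for the second after the job is handed in, with the robot touching nothing.
It also fails if it takes over 72 s, if anything falls off the work surface, if the arm or the gripper's body presses on something with over 40 N, if the wrist force passes 120 N, or if a joint passes its speed limit or range.

## Robot

A 6-joint arm with a two-finger parallel gripper is mounted at the origin on the work surface. World frame = base frame: x ahead of the robot, y to its left, z up, the work surface at z = 0. Lengths are in mm, angles in rad, forces in N, time in s.
With the tool pointing down it reaches from about 250 to 725 mm from the base axis. Payload 9.7 kg.
Tool frame: the origin (TCP) lies at the very end of the fingers, on their centre line; the grasp point (between the pads) lies 19 mm behind it (bot.grasp_offset is the distance from the TCP to the grasp point, in mm); z points along the fingers, y is the direction in which the jaws open and shut (so a half turn about z gives the same grasp; the last joint's range is limited). The gripper opens to 85 mm and grips with 20 to 120 N. Pads are 22 mm wide; open, the fingers measure 114 mm over their backs; the gripper's body (76 mm by 85 mm) begins 54 mm behind the grasp point. The pads swing forward as they close: fully open they stand 13 mm farther back than shut.
Start: joints at [1.275, 0.087, 0.176, 1.66, 0, 1.571], TCP at [160.325, 526.111, 198.084] pointing down, gripper open.
Joint ranges: [-3.13, 3.13], [-0.85, 1.81], [-1.15, 1.24], [-2.2, 2.28], [-1.44, 1.52], [-3.14, 3.14]. Speed limits (rad/s): [2.22, 2.22, 2.57, 3.14, 3.14, 3.14].

## Interface

Orientations are given as a rotation vector (axis times angle).
In Python, from workcell import bot, eyes gives the robot as it stands.
- The arm moves only by the tool jog_arm, never from a script. Its argument "increments" is a list of rows, each a list of 3 entries, a list of its own where there are three numbers: the gripper's target within -1 to 1 (shut at 1, half-way at 0, fully open at -1), then the shift along the tool's x, y, z in cm, then the turn, a rotation vector about the tool's x, y, z in rad. A call has 1 to 12 rows; each row is the pose to reach, as a shift and turn from the pose commanded when the call began, along the tool's axes at that moment; what a row does not reach only later rows make up. A row lasts 1/8 s, in which the tool goes at most 62.5 mm and 10.7 degrees, less where a joint would pass 70% of its speed; a pose out of reach is approached as far as the arm can. A call with a gripper value outside its range is refused whole. The fingers move at their own pace and stop on an object; the grip force is fixed at half the most. Time passes only in rows, so rows that repeat a pose let the fingers close. It gives the time, the measured TCP pose, the force and the opening at its end, in the units of the state.
- bot.get_state(): the state, without advancing time (a new reading comes with each control period).
- eyes.camera(name): name is "side" or "top"; returns a dict with "color" (480x640x3 uint8, red, green, blue), "z_map" (480x640 float32, mm along the optical axis (not along the pixel's ray), 0 where there is no reading), "K" (3x3 intrinsics, pixels), "origin" and "rotation" of the camera in the world. Camera axes: x right, y down, z forward; pixel columns grow to the right and rows downward; lengths in mm; the calibration is good to about 2 mm. A picture is of the moment at which its call begins.
- bot.finish_job(): hands the job in, once; it reports no verdict.
The state is a dict: "time": time; "joint_positions": joint angles; "qd": joint speeds; "tau": joint torques, N m; "tcp_pos": TCP position; "tool_rot": TCP orientation; "ft_force": force on the tool from outside, world axes, zero at the start; "ft_torque": the same for the moment, N m; "finger_gap": finger opening in mm.
Only numpy, scipy, OpenCV 4.12 (cv2) and the standard library are available. Lean on these libraries where they do the work, as an engineer would, in place of code of your own. Each camera call takes 0.05 s, during which the arm holds its last target.

## Working session

There is one attempt and no reset: what is moved stays moved. The work goes in short steps, Python scripts to look and compute and a tool call to move; the robot and the scene stay as the last step left them, time stands still between calls to the robot, and variables do not carry over. Pictures are saved under pics/ and viewed, and the job is handed in when it is done.

Besides the shell and the picture viewer there is one more tool, called after "Request:" as name(argument=value, ...) on one line, values as JSON. jog_arm: Moves the arm, as the interface text tells. Its arguments: {"type":"object","properties":{"increments":{"type":"array","items":{"type":"array"}}},"required":["increments"]}

```bash
mkdir -p pics; ls; python3 - <<'E'
from workcell import bot, eyes
import cv2,numpy as np
for n in("side","top"):
    c=eyes.camera(n); cv2.imwrite(f"pics/{n}0.png",c["color"][:,:,::-1]); print(n,c["K"],c["origin"],c["rotation"])
s=bot.get_state(); print(s)
E
```

```text
pics
side [[461.20487211   0.         315.50053999]
 [  0.         461.20487211 240.77293665]
 [  0.           0.           1.        ]] [  67.3794427  -457.60666302 1121.8545705 ] [-2.35783875  1.00253972 -0.3073964 ]
top [[526.44010516   0.         317.88561741]
 [  0.         526.44010516 228.41091369]
 [  0.           0.           1.        ]] [ 3.21028462e+02 -1.40809797e+00  1.46233482e+03] [-2.11628316  2.13750451 -0.15811172]
{'time': 0.1, 'joint_positions': array([ 1.27498135e+00,  8.74270392e-02,  1.75203714e-01,  1.65979387e+00,
       -1.34144058e-05,  1.57080081e+00]), 'qd': array([ 0.00089623, -0.00229719,  0.00173228,  0.00103182, -0.00124428,
        0.00058066]), 'tau': array([ 7.49187820e-04, -5.21559334e+01,  4.65654337e+01,  1.61009200e-02,
        1.27683140e-05, -8.12608562e-06]), 'tcp_pos': array([160.26830825, 525.8747721 , 197.43695575]), 'tool_rot': array([-4.62955023e-01, -3.10712510e+00,  1.89980273e-03]), 'ft_force': array([-0.3328088 ,  0.32448215, -0.9361134 ]), 'ft_torque': array([ 0.01129008,  0.03741378, -0.02591535]), 'finger_gap': 85.44982715079894}
```

View pics/side0.png

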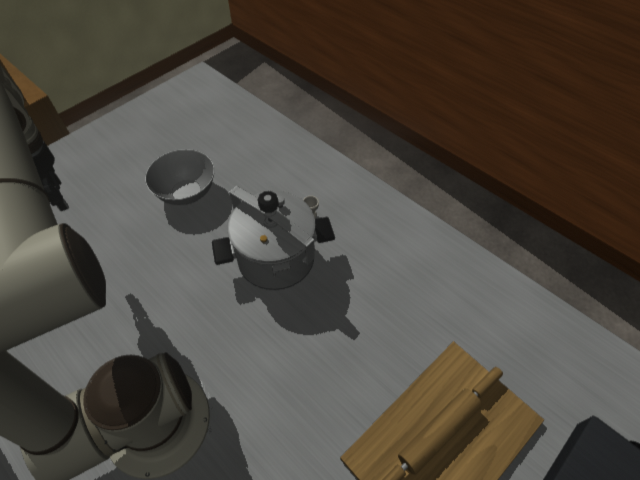

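View pics/top0.png

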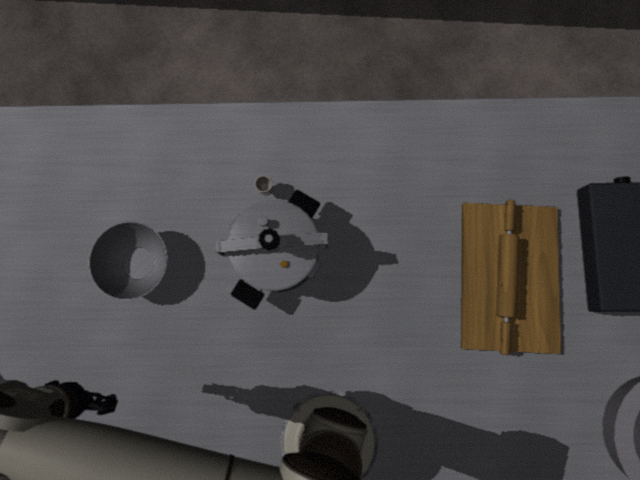

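```bash
cat > h.py <<'E'
import numpy as np,cv2
from scipy.spatial.transform import Rotation as R
from workcell import bot,eyes
def pts(c):
    K=c["K"];z=c["z_map"].astype(float);v,u=np.mgrid[:480,:640]
    P=np.stack([(u-K[0,2])/K[0,0]*z,(v-K[1,2])/K[1,1]*z,z],-1)
    return P@R.from_rotvec(c["rotation"]).as_matrix().T+np.array(c["origin"])
def proj(c,p):
    q=R.from_rotvec(c["rotation"]).as_matrix().T@(np.array(p)-c["origin"]);q=c["K"]@q;return q[:2]/q[2]
def ray(c,u,v,z):
    d=R.from_rotvec(c["rotation"]).as_matrix()@np.linalg.inv(c["K"])@[u,v,1];o=np.array(c["origin"]);return o+d*(z-o[2])/d[2]
E
python3 - <<'E'
from h import *
for n,(x,y,w,h) in (("top",(200,160,150,150)),("side",(200,170,150,150))):
    c=eyes.camera(n);P=pts(c);np.save(n+"P.npy",P);np.save(n+"C.npy",c["color"])
    im=c["color"][y:y+h,x:x+w,::-1]; cv2.imwrite(f"pics/{n}crop.png",cv2.resize(np.clip(im*1.5,0,255).astype(np.uint8),(600,600),interpolation=cv2.INTER_CUBIC))
    Q=P[y:y+h,x:x+w].reshape(-1,3);col=c["color"][y:y+h,x:x+w].reshape(-1,3).astype(int)
    def ctr(m,l):
        q=Q[m];
        if len(q): print(n,l,len(q),q.mean(0).round(1),np.median(q,0).round(1),q.min(0).round(),q.max(0).round())
        return q
    k=ctr((Q[:,2]>250)&(Q[:,2]<275),"knobtop")
    if len(k): print(cv2.minEnclosingCircle(k[:,:2].astype(np.float32)))
    dark=col.sum(1)<110
    hd=(Q[:,2]>75)&(Q[:,2]<110)&dark
    q=ctr(hd,"handles")
    lab=cv2.kmeans(q[:,:2].astype(np.float32),2,None,(3,50,.1),5,cv2.KMEANS_PP_CENTERS)
    print(lab[2])
    b=ctr((Q[:,2]>196)&(Q[:,2]<216)&~dark,"bridge")
    print(cv2.fitLine(b[:,:2].astype(np.float32),cv2.DIST_HUBER,0,.01,.01).ravel(),np.percentile(b[:,2],[5,25,50,75,95]))
    ctr((Q[:,2]>30)&(Q[:,2]<70)&(col.sum(1)>0),"low")
E
```

```text
top knobtop 344 [498.4 132.8 266.5] [497.8 133.4 266.8] [475. 110. 250.] [524. 157. 273.]
((499.66998291015625, 133.99774169921875), 24.87731170654297)
top handles 951 [487.6 137.8  96.8] [403.3 177.4  97. ] [344.  18.  75.] [654. 245. 106.]
[[619.8547   57.21743]
 [380.34338 203.25323]]
top bridge 1076 [502.6 133.9 207.6] [500.5 151.1 207.9] [477.  -2. 196.] [565. 270. 216.]
[ 6.5819047e-02 -9.9783158e-01  5.0025372e+02  1.3236098e+02] [199.52747894 204.19545973 207.92073444 211.19349116 214.43584861]
top low 248 [641.4 159.7  49.1] [683.5 171.1  50.4] [390.  25.  30.] [708. 197.  70.]
side knobtop 313 [499.1 127.8 265.4] [498.5 126.6 267.2] [478. 107. 250.] [526. 155. 274.]
((501.5502014160156, 130.94293212890625), 24.888668060302734)
side handles 663 [508.7 118.9  97.6] [592.1  80.1  98. ] [346.  15.  76.] [655. 426. 105.]
[[617.5467   51.85816]
 [382.42175 196.67323]]
side bridge 833 [504.9 118.6 208.4] [502.8  96.  208.6] [479.  -5. 197.] [566. 270. 216.]
[ 7.0777275e-02 -9.9749213e-01  5.0263156e+02  1.1716371e+02] [201.19422762 205.14652344 208.63474161 212.06083392 214.88268476]
side low 794 [508.  149.2  49.8] [477.7  93.8  50. ] [393.  22.  30.] [711. 537.  70.]
```

View pics/topcrop.png

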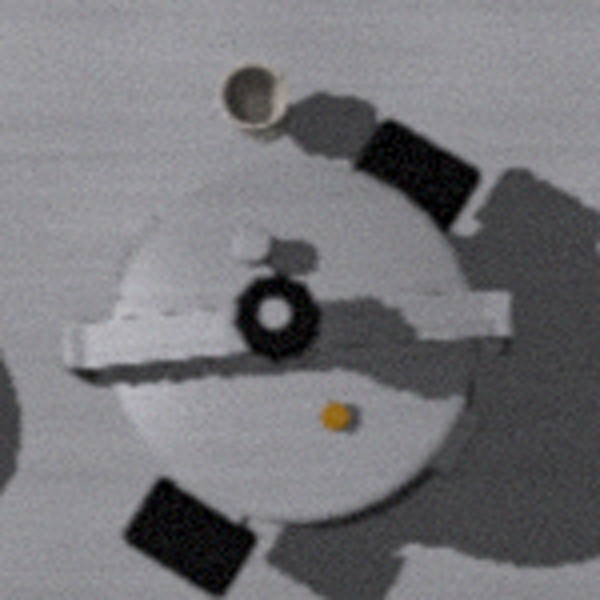

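View pics/sidecrop.png

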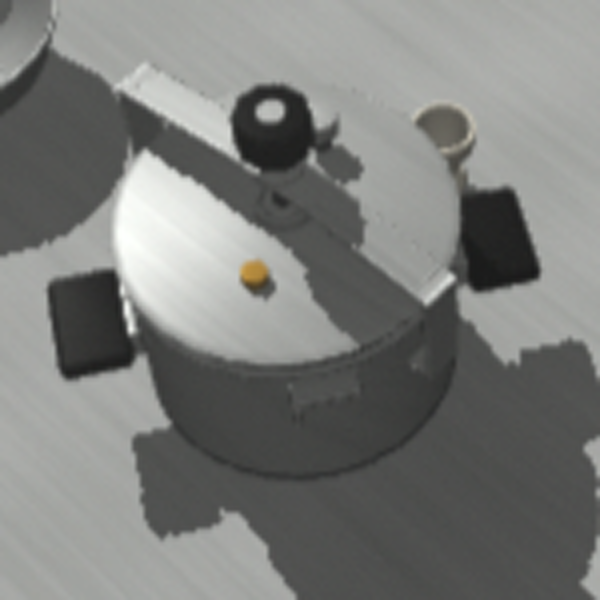

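```bash
cat >> h.py <<'E'
def to(p,yaw):
    "shift cm and turn for world TCP p, tool down with tool-y at world angle yaw (rad)"
    s=bot.get_state();M=R.from_rotvec(s["tool_rot"]);y=np.array([np.cos(yaw),np.sin(yaw),0]);z=np.array([0,0,-1.]);x=np.cross(y,z)
    T=R.from_matrix(np.stack([x,y,z],1))
    print("shift",((M.inv().apply(np.array(p)-s["tcp_pos"]))/10).round(2),"turn",(M.inv()*T).as_rotvec().round(3))
def st():
    s=bot.get_state();y=R.from_rotvec(s["tool_rot"]).as_matrix()[:,1]
    print("t",round(s["time"],2),"p",s["tcp_pos"].round(1),"yaw",round(np.arctan2(y[1],y[0]),3),"q",s["joint_positions"].round(3),"F",s["ft_force"].round(1),"T",s["ft_torque"].round(3),"gap",round(s["finger_gap"],1))
E
python3 - <<'E'
from h import *
for n in("top","side"):
    P=np.load(n+"P.npy")[160:320,200:350].reshape(-1,3)
    k=P[(P[:,2]>262)&(P[:,2]<275)];print(n,len(k),k.mean(0),cv2.minEnclosingCircle(k[:,:2].astype(np.float32)))
    for a,b in((30,65),(0,30),(65,95),(190,240)):
        q=P[(P[:,2]>190)&(P[:,2]<225)&(P[:,1]>a)&(P[:,1]<b)];print(a,b,len(q),q.mean(0),q.min(0),q.max(0))
st();to([506.5,46.7,300],np.radians(3.8))
E
```

```text
top 324 [498.87990974 133.4632362  267.12196173] ((499.7448425292969, 134.0113525390625), 24.804813385009766)
30 65 162 [505.42766668  47.40930526 207.31215309] [490.81137996  31.5927232  199.21489984] [521.37350577  63.1199471  214.118397  ]
0 30 151 [507.25571013  15.01910364 203.74647706] [4.93077391e+02 1.75668830e-01 1.90302746e+02] [520.91423529  29.40391568 211.25457654]
65 95 151 [503.31657714  79.46453369 211.44653737] [488.39746779  65.07311893 203.96308018] [518.01721956  94.31238662 218.18054477]
190 240 242 [493.86808056 214.93952449 208.53724761] [478.42029962 190.07697931 200.85981383] [509.15564069 239.99811837 216.48410144]
side 250 [500.95414605 130.29155916 267.73236526] ((501.8031921386719, 131.65635681152344), 24.242820739746094)
30 65 147 [507.38103535  47.06979993 208.72797965] [492.69743516  30.19968848 203.40586317] [522.49926082  64.78513052 213.61778111]
0 30 127 [510.03155401  14.89946984 204.87861178] [4.96445089e+02 2.59717786e-01 1.99276420e+02] [525.86765612  29.96808841 210.20285738]
65 95 124 [505.51226359  79.79869981 212.40100174] [490.62204813  65.02935633 205.00125128] [521.22239123  94.91232431 217.51012485]
190 240 157 [496.08765553 214.65023964 208.96286552] [479.34572198 190.34896839 200.56812759] [511.72792008 239.54730378 215.07708655]
t 0.2 p [160.3 526.  197.7] yaw 1.275 q [1.275 0.087 0.175 1.66  0.    1.571] F [0.6 0.5 0.4] T [-0.004  0.02   0.007] gap 85.5
shift [-47.09 -35.76 -10.21] turn [-1.000e-03  0.000e+00  1.209e+00]
```

Request:
jog_arm(increments=[[0, [0, 0, -5], [0, 0, 0]], [0, [-6, -4.5, -10.2], [0, 0, 0.15]], [0, [-47.1, -35.8, -10.2], [0, 0, 1.209]], [0, [-47.1, -35.8, -10.2], [0, 0, 1.209]], [0, [-47.1, -35.8, -10.2], [0, 0, 1.209]], [0, [-47.1, -35.8, -10.2], [0, 0, 1.209]], [0, [-47.1, -35.8, -10.2], [0, 0, 1.209]], [0, [-47.1, -35.8, -10.2], [0, 0, 1.209]], [0, [-47.1, -35.8, -10.2], [0, 0, 1.209]], [0, [-47.1, -35.8, -10.2], [0, 0, 1.209]], [0, [-47.1, -35.8, -10.2], [0, 0, 1.209]], [0, [-47.1, -35.8, -10.2], [0, 0, 1.209]]])

```text
time: 1.7
tcp_pos: [507.6, 44.2, 299.1]
tool_rot: [-2.15, -2.289, 0.002]
ft_force: [-0.5, -0.0, 0.4]
finger_gap: 42.9
```

```bash
python3 - <<'E'
from h import *
st();to([506.3,47.3,300],np.radians(3.9))
E
```

```text
t 1.7 p [507.6  44.2 299.1] yaw 0.062 q [ 0.087  0.055  0.343  1.861 -0.     1.595] F [-0.5 -0.   0.4] T [-0.014  0.004 -0.037] gap 42.9
shift [ 0.32 -0.11 -0.09] turn [-0.002  0.    -0.006]
```

Request:
jog_arm(increments=[[0, [0.3, 0, 3], [0, 0, 0]], [0, [0.3, 0, 6], [0, 0, 0]], [0, [0.3, 0, 7.5], [0, 0, 0]], [0, [0.3, 0, 7.5], [0, 0, 0]]])

```text
time: 2.2
tcp_pos: [505.3, 50.0, 224.3]
tool_rot: [-2.145, -2.293, 0.002]
ft_force: [-0.3, 0.2, 0.7]
finger_gap: 42.6
```

```bash
python3 - <<'E'
from h import *
st()
for n,(x,y,w,h) in (("top",(200,140,180,180)),("side",(200,130,180,180))):
    c=eyes.camera(n);cv2.imwrite(f"pics/{n}1.png",cv2.resize(np.clip(c["color"][y:y+h,x:x+w,::-1]*1.5,0,255).astype(np.uint8),(540,540)))
E
python3 -c "
import cv2,numpy as np
cv2.imwrite('pics/both1.png',cv2.resize(np.hstack([cv2.imread('pics/top1.png'),cv2.imread('pics/side1.png')]),(800,400)))"
```

```text
t 2.2 p [505.3  50.  224.3] yaw 0.067 q [ 9.900e-02 -1.000e-03  1.360e-01  1.710e+00  0.000e+00  1.602e+00] F [-0.3  0.2  0.7] T [ 0.033 -0.069 -0.054] gap 42.6
```

View pics/both1.png

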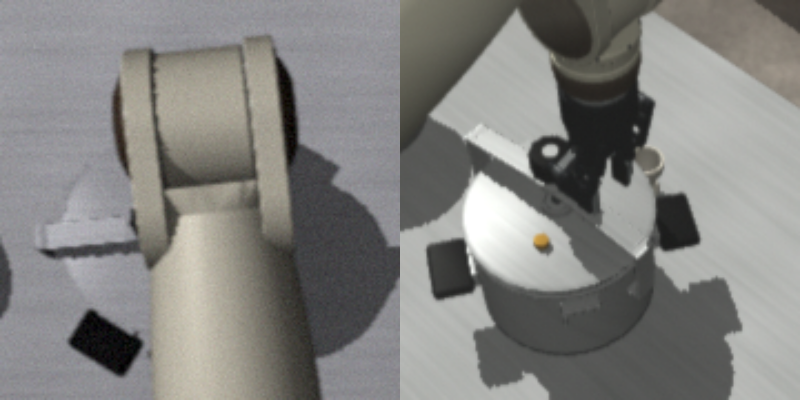

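Request:
jog_arm(increments=[[0, [-0.3, 0.0, 1.5], [0, 0, 0]], [0, [-0.3, 0.0, 3], [0, 0, 0]], [0, [-0.3, 0.0, 3.6], [0, 0, 0]], [0, [-0.3, 0.0, 3.6], [0, 0, 0]]])

```text
time: 2.8
tcp_pos: [506.2, 46.3, 188.4]
tool_rot: [-2.147, -2.293, 0.001]
ft_force: [-0.2, 0.9, 1.1]
finger_gap: 42.9
```

```bash
python3 - <<'E'
from h import *
st()
E
```

```text
t 2.8 p [506.2  46.3 188.4] yaw 0.066 q [ 0.091 -0.015  0.052  1.639  0.     1.596] F [-0.2  0.9  1.1] T [ 0.016 -0.076 -0.013] gap 42.9
```

```bash
cat >> h.py <<'E'
def arc(al,ax=(500.2,132.3)):
    s=bot.get_state();M=R.from_rotvec(s["tool_rot"]);p=M.inv().apply(np.array([*ax,s["tcp_pos"][2]])-s["tcp_pos"])
    for a in al: print(a,((p-R.from_rotvec([0,0,a]).apply(p))/10).round(2)[:2])
E
python3 - <<'E'
from h import *
arc(np.arange(.08,.7,.08).round(2))
E
```

```text
0.08 [ 0.03 -0.69]
0.16 [ 0.11 -1.37]
0.24 [ 0.24 -2.05]
0.32 [ 0.43 -2.71]
0.4 [ 0.67 -3.36]
0.48 [ 0.96 -3.98]
0.56 [ 1.3  -4.58]
0.64 [ 1.69 -5.15]
```

Request:
jog_arm(increments=[[0.25, [0, 0, 0], [0, 0, 0]], [0.25, [0, 0, 0], [0, 0, 0]], [0.25, [0.03, -0.69, 0], [0, 0, 0.08]], [0.25, [0.11, -1.37, 0], [0, 0, 0.16]], [0.25, [0.24, -2.05, 0], [0, 0, 0.24]], [0.25, [0.43, -2.71, 0], [0, 0, 0.32]], [0.25, [0.67, -3.36, 0], [0, 0, 0.4]], [0.25, [0.96, -3.98, 0], [0, 0, 0.48]], [0.25, [0.96, -3.98, 0], [0, 0, 0.48]]])

```text
time: 3.92
tcp_pos: [466.1, 53.4, 189.5]
tool_rot: [2.63, 1.718, 0.001]
ft_force: [0.2, 0.8, 0.9]
finger_gap: 32.1
```

```bash
python3 - <<'E'
from h import *
st();arc([.03,.06,.09,.12,.15,.18,.21,.24])
E
```

```text
t 3.92 p [466.1  53.4 189.5] yaw -0.413 q [ 0.114 -0.109 -0.035  1.644 -0.     2.098] F [0.2 0.8 0.9] T [ 0.012 -0.028  0.   ] gap 32.1
0.03 [ 0.   -0.26]
0.06 [ 0.01 -0.52]
0.09 [ 0.03 -0.77]
0.12 [ 0.06 -1.03]
0.15 [ 0.09 -1.28]
0.18 [ 0.13 -1.54]
0.21 [ 0.18 -1.79]
0.24 [ 0.23 -2.04]
```

Request:
jog_arm(increments=[[0.25, [0.0, -0.26, 0], [0, 0, 0.03]], [0.25, [0.01, -0.52, 0], [0, 0, 0.06]], [0.25, [0.03, -0.77, 0], [0, 0, 0.09]]])

```text
time: 4.3
tcp_pos: [459.1, 56.7, 189.0]
tool_rot: [-2.707, -1.595, 0.0]
ft_force: [-0.0, 0.2, 0.7]
finger_gap: 31.8
```

```bash
python3 - <<'E'
from h import *
st();arc([.02,.04,.06,.08])
E
```

```text
t 4.3 p [459.1  56.7 189. ] yaw -0.506 q [ 0.123 -0.124 -0.049  1.646 -0.     2.199] F [-0.   0.2  0.7] T [-0.001 -0.013 -0.003] gap 31.8
0.02 [ 0.   -0.17]
0.04 [ 0.   -0.34]
0.06 [ 0.01 -0.52]
0.08 [ 0.02 -0.69]
```

```bash
python3 - <<'E'
from h import *
c=eyes.camera("side");x,y,w,h=200,130,180,180
cv2.imwrite(f"pics/s2.png",cv2.resize(np.clip(c["color"][y:y+h,x:x+w,::-1]*1.5,0,255).astype(np.uint8),(590,590)))
E
```

```text
(no output)
```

View pics/s2.png

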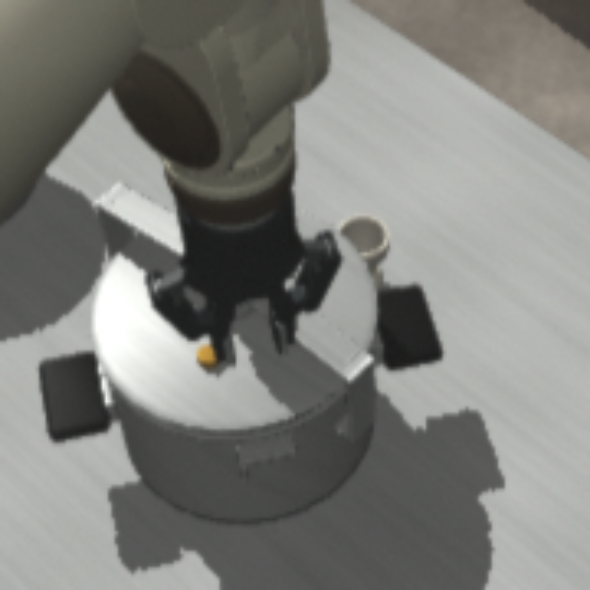

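```bash
python3 - <<'E'
from h import *
c=eyes.camera("side");P=pts(c);st()
s=bot.get_state();M=R.from_rotvec(s["tool_rot"])
f=lambda p:((proj(c,p)-[200,130])*590/180).round()
for l in([0,0,0],[0,16,0],[0,-16,0],[0,16,-19],[0,-16,-19]): print(l,f(s["tcp_pos"]+M.apply(l)))
d=c["color"].astype(int).sum(2)<90
L=M.inv().apply((P.reshape(-1,3)-s["tcp_pos"])).reshape(480,640,3)
m=d&(np.abs(L[...,0])<40)&(np.abs(L[...,1])<60)&(L[...,2]>-70)&(L[...,2]<40)
for y0 in range(-60,60,8):
    k=m&(L[...,1]>=y0)&(L[...,1]<y0+8)
    if k.any(): print(y0,k.sum(),"x",np.percentile(L[k][:,0],[5,95]).round(),"zmax",np.percentile(L[k][:,2],[50,90,100]).round(1))
E
```

```text
t 4.4 p [459.1  56.8 189.1] yaw -0.505 q [ 0.123 -0.124 -0.049  1.646  0.     2.199] F [0.2 1.  0.5] T [ 0.043 -0.026  0.03 ] gap 31.9
[0, 0, 0] [255. 375.]
[0, 16, 0] [276. 370.]
[0, -16, 0] [235. 380.]
[0, 16, -19] [274. 355.]
[0, -16, -19] [232. 366.]
-36 1 x [-7. -7.] zmax [-60.4 -60.4 -60.4]
-28 13 x [-9. -5.] zmax [-54.2 -44.9 -41.9]
12 13 x [-11.   3.] zmax [-56.  -43.5 -38. ]
20 10 x [-8. -6.] zmax [-56.3 -46.3 -43.6]
```

```bash
python3 - <<'E'
from h import *
c=eyes.camera("side");x,y,w,h=240,185,70,70
cv2.imwrite(f"pics/s3.png",cv2.resize(np.clip(c["color"][y:y+h,x:x+w,::-1]*2.5,0,255).astype(np.uint8),(595,595),interpolation=cv2.INTER_NEAREST))
np.save('sP2.npy',pts(c));P=pts(c)
for v in range(222,250,2): print(v,[tuple(P[v,u].astype(int)) for u in (264,266,268,284,286,288)])
E
```

```text
222 [(np.int64(437), np.int64(68), np.int64(290)), (np.int64(434), np.int64(56), np.int64(303)), (np.int64(436), np.int64(52), np.int64(305)), (np.int64(467), np.int64(34), np.int64(293)), (np.int64(471), np.int64(32), np.int64(291)), (np.int64(478), np.int64(34), np.int64(281))]
224 [(np.int64(441), np.int64(75), np.int64(272)), (np.int64(431), np.int64(53), np.int64(301)), (np.int64(435), np.int64(52), np.int64(299)), (np.int64(469), np.int64(37), np.int64(280)), (np.int64(471), np.int64(33), np.int64(281)), (np.int64(476), np.int64(32), np.int64(277))]
226 [(np.int64(436), np.int64(70), np.int64(273)), (np.int64(429), np.int64(52), np.int64(297)), (np.int64(435), np.int64(52), np.int64(291)), (np.int64(469), np.int64(38), np.int64(271)), (np.int64(472), np.int64(35), np.int64(271)), (np.int64(476), np.int64(33), np.int64(269))]
228 [(np.int64(432), np.int64(65), np.int64(274)), (np.int64(430), np.int64(55), np.int64(286)), (np.int64(436), np.int64(56), np.int64(279)), (np.int64(470), np.int64(41), np.int64(260)), (np.int64(471), np.int64(34), np.int64(265)), (np.int64(480), np.int
[... 2135 characters left out ...]
 (np.int64(478), np.int64(56), np.int64(170)), (np.int64(482), np.int64(54), np.int64(168)), (np.int64(486), np.int64(51), np.int64(168))]
246 [(np.int64(440), np.int64(89), np.int64(169)), (np.int64(443), np.int64(85), np.int64(169)), (np.int64(446), np.int64(81), np.int64(169)), (np.int64(474), np.int64(52), np.int64(171)), (np.int64(477), np.int64(48), np.int64(171)), (np.int64(483), np.int64(48), np.int64(165))]
248 [(np.int64(435), np.int64(84), np.int64(170)), (np.int64(439), np.int64(81), np.int64(168)), (np.int64(443), np.int64(78), np.int64(167)), (np.int64(471), np.int64(49), np.int64(168)), (np.int64(473), np.int64(45), np.int64(169)), (np.int64(478), np.int64(43), np.int64(166))]
```

View pics/s3.png

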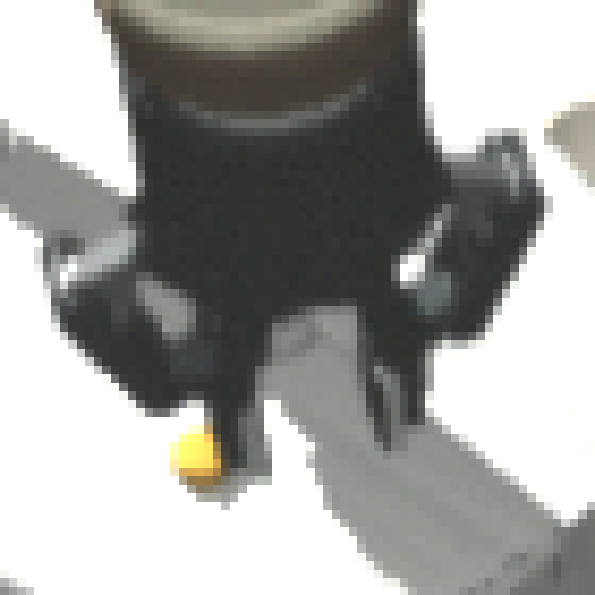

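```bash
python3 - <<'E'
from h import *
print(bot.grasp_offset,[a for a in dir(bot) if a[0]!='_'])
c=eyes.camera("side");P=pts(c);s=bot.get_state();M=R.from_rotvec(s["tool_rot"])
L=M.inv().apply((P.reshape(-1,3)-s["tcp_pos"])).reshape(480,640,3)
np.set_printoptions(suppress=True)
for v in range(196,242,3): print(v,[ (u,*L[v,u].round().astype(int).tolist()) for u in (262,266,268,272,276,282,284,286,288)])
def pl(u,v,ty):
    o=M.inv().apply(np.array(c["origin"])-s["tcp_pos"]);d=M.inv().apply(R.from_rotvec(c["rotation"]).as_matrix()@np.linalg.inv(c["K"])@[u,v,1]);return (o+d*(ty-o[1])/d[1]).round(1)
def plx(u,v,tx):
    o=M.inv().apply(np.array(c["origin"])-s["tcp_pos"]);d=M.inv().apply(R.from_rotvec(c["rotation"]).as_matrix()@np.linalg.inv(c["K"])@[u,v,1]);return (o+d*(tx-o[0])/d[0]).round(1)
print(plx(285.6,237.6,-11),plx(285.6,237.6,0),plx(267.5,240,-11),plx(267.5,240,0))
E
```

```text
18.700000000000003 ['MotionError', 'finish_job', 'get_state', 'grasp_offset']
196 [(262, -30, -24, -225), (266, -34, -17, -226), (268, -37, -13, -228), (272, -37, -5, -226), (276, -39, 3, -225), (282, -27, 17, -207), (284, -28, 21, -207), (286, -29, 25, -206), (288, -25, 30, -200)]
199 [(262, -23, -24, -207), (266, -27, -17, -209), (268, -28, -13, -209), (272, -30, -5, -208), (276, -32, 3, -208), (282, -33, 15, -205), (284, -33, 19, -204), (286, -30, 24, -199), (288, -24, 30, -189)]
202 [(262, -28, -26, -204), (266, -32, -18, -205), (268, -34, -14, -207), (272, -36, -6, -206), (276, -38, 2, -205), (282, -35, 14, -198), (284, -30, 19, -191), (286, -29, 24, -188), (288, -23, 29, -178)]
205 [(262, -27, -26, -193), (266, -32, -19, -197), (268, -34, -15, -198), (272, -37, -7, -198), (276, -39, 1, -197), (282, -37, 13, -191), (284, -32, 18, -184), (286, -31, 23, -181), (288, -27, 28, -173)]
208 [(262, -25, -27, -182), (266, -32, -20, -187), (268, -33, -16, -187), (272, -37, -8, -189), (276, -38, 0, -186), (282, -35, 13, -179), (284, -34, 18, -175), (286, -32, 22, -171), (288, -15, 30, -149
[... 1493 characters left out ...]
46, 21, 17), (284, -10, 16, -58), (286, -11, 21, -58), (288, -5, 27, -47)]
235 [(262, 46, -30, 9), (266, -5, -26, -58), (268, -10, -22, -62), (272, 45, -5, 18), (276, 40, 4, 16), (282, 38, 19, 18), (284, -5, 16, -40), (286, -10, 20, -44), (288, -640, -95, -933)]
238 [(262, 37, -32, 8), (266, -6, -27, -48), (268, -8, -23, -48), (272, 34, -8, 15), (276, 32, 2, 16), (282, 29, 16, 18), (284, 26, 21, 17), (286, 26, 26, 19), (288, 25, 31, 20)]
241 [(262, 31, -34, 13), (266, 31, -24, 17), (268, 29, -20, 16), (272, 28, -10, 19), (276, 24, 0, 17), (282, 20, 14, 19), (284, 18, 19, 18), (286, 17, 24, 19), (288, 16, 29, 19)]
[-11.   18.6 -36.2] [  0.   20.6 -20.5] [-11.  -24.9 -44.8] [  0.  -23.7 -29.2]
```

```bash
python3 - <<'E'
from h import *
to([506.5,44.5,189],.068)
E
```

```text
shift [1.21 4.73 0.01] turn [ 0.    -0.    -0.572]
```

Request:
jog_arm(increments=[[0.0, [0, 2, 0], [0, 0, -0.2]], [0.0, [0.5, 4, 0], [0, 0, -0.4]], [0, [1.2, 4.7, 0], [0, 0, -0.572]], [0, [1.2, 4.7, 0], [0, 0, -0.572]], [0, [1.2, 4.7, 0], [0, 0, -0.572]]])

```text
time: 5.12
tcp_pos: [505.9, 44.5, 189.1]
tool_rot: [-2.149, -2.292, 0.0]
ft_force: [0.3, -0.2, -0.2]
finger_gap: 42.3
```

```bash
python3 - <<'E'
from h import *
st()
c=eyes.camera("side");x,y,w,h=240,175,80,80
cv2.imwrite(f"pics/s4.png",cv2.resize(np.clip(c["color"][y:y+h,x:x+w,::-1]*2.,0,255).astype(np.uint8),(600,600),interpolation=cv2.INTER_NEAREST))
E
```

```text
t 5.12 p [505.9  44.5 189.1] yaw 0.064 q [ 0.088 -0.017  0.051  1.64  -0.     1.594] F [ 0.3 -0.2 -0.2] T [0.001 0.028 0.026] gap 42.3
```

View pics/s4.png

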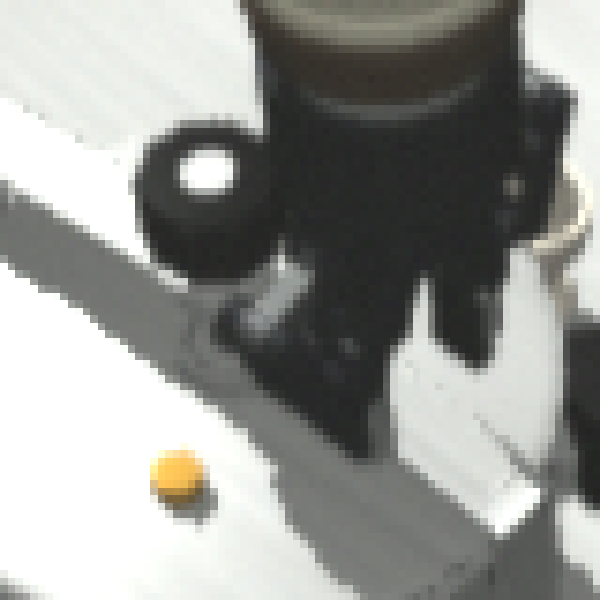

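Request:
jog_arm(increments=[[0, [0, 0, 0.7], [0, 0, 0]], [0, [0, 0, 1.4], [0, 0, 0]], [0, [0, 0, 2.0], [0, 0, 0]], [0, [0, 0, 2.0], [0, 0, 0]]])

```text
time: 5.68
tcp_pos: [505.8, 44.5, 168.4]
tool_rot: [-2.144, -2.295, 0.001]
ft_force: [-1.3, -0.6, -0.4]
finger_gap: 42.8
```

```bash
python3 - <<'E'
from h import *
st()
c=eyes.camera("side");x,y,w,h=240,175,80,80
cv2.imwrite(f"pics/s5.png",cv2.resize(np.clip(c["color"][y:y+h,x:x+w,::-1]*2.,0,255).astype(np.uint8),(600,600),interpolation=cv2.INTER_NEAREST))
E
```

```text
t 5.67 p [505.8  44.5 168.4] yaw 0.068 q [ 0.088 -0.022  0.006  1.6    0.     1.591] F [-1.3 -0.6 -0.4] T [ 0.009 -0.052  0.017] gap 42.8
```

View pics/s5.png

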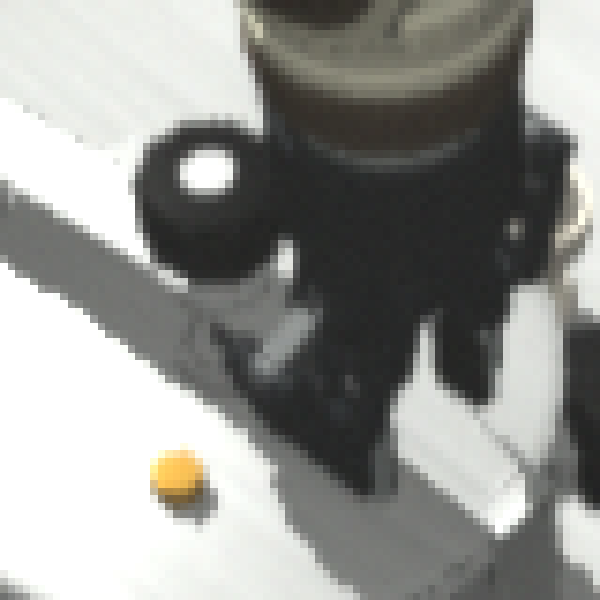

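Request:
jog_arm(increments=[[0, [0, 0, 0.5], [0, 0, 0]], [0, [0, 0, 1.0], [0, 0, 0]], [0, [0, 0, 1.4], [0, 0, 0]], [0.25, [0, 0, 1.4], [0, 0, 0]], [0.25, [0, 0, 1.4], [0, 0, 0]]])

```text
time: 6.35
tcp_pos: [506.2, 44.5, 155.2]
tool_rot: [2.145, 2.296, 0.0]
ft_force: [-0.4, -0.0, -0.1]
finger_gap: 31.9
```

```bash
python3 - <<'E'
from h import *
st()
c=eyes.camera("side");x,y,w,h=240,175,80,80
cv2.imwrite(f"pics/s6.png",cv2.resize(np.clip(c["color"][y:y+h,x:x+w,::-1]*2.,0,255).astype(np.uint8),(600,600),interpolation=cv2.INTER_NEAREST))
arc(np.arange(.08,.7,.08).round(2))
E
```

```text
t 6.35 p [506.2  44.5 155.2] yaw 0.068 q [ 0.088 -0.025 -0.022  1.574  0.     1.59 ] F [-0.4 -0.  -0.1] T [-0.051  0.03   0.   ] gap 31.9
0.08 [ 0.03 -0.7 ]
0.16 [ 0.11 -1.4 ]
0.24 [ 0.25 -2.09]
0.32 [ 0.45 -2.77]
0.4 [ 0.69 -3.43]
0.48 [ 0.99 -4.06]
0.56 [ 1.34 -4.67]
0.64 [ 1.74 -5.26]
```

View pics/s6.png

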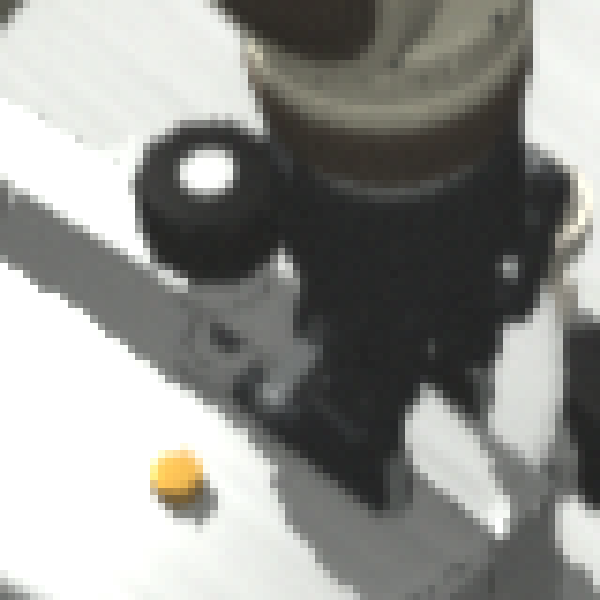

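Request:
jog_arm(increments=[[0.25, [0.03, -0.7, 0], [0, 0, 0.08]], [0.25, [0.11, -1.4, 0], [0, 0, 0.16]], [0.25, [0.25, -2.09, 0], [0, 0, 0.24]]])

```text
time: 6.78
tcp_pos: [485.5, 45.8, 155.3]
tool_rot: [2.406, 2.019, 0.002]
ft_force: [3.1, 1.6, -0.6]
finger_gap: 31.8
```

```bash
python3 - <<'E'
from h import *
st()
c=eyes.camera("side");x,y,w,h=220,165,110,110
cv2.imwrite(f"pics/s7.png",cv2.resize(np.clip(c["color"][y:y+h,x:x+w,::-1]*2.,0,255).astype(np.uint8),(600,600),interpolation=cv2.INTER_NEAREST))
arc(np.arange(.08,.5,.08).round(2))
E
```

```text
t 6.78 p [485.5  45.8 155.3] yaw -0.175 q [ 0.094 -0.075 -0.07   1.575  0.     1.839] F [ 3.1  1.6 -0.6] T [ 0.202 -0.599  0.04 ] gap 31.8
0.08 [ 0.03 -0.7 ]
0.16 [ 0.11 -1.4 ]
0.24 [ 0.25 -2.09]
0.32 [ 0.44 -2.76]
0.4 [ 0.69 -3.42]
0.48 [ 0.99 -4.06]
```

View pics/s7.png

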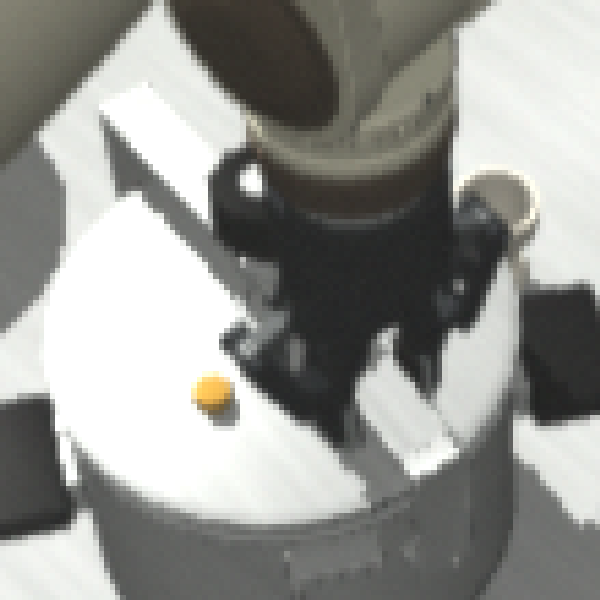

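Request:
jog_arm(increments=[[0.25, [0.03, -0.7, 0], [0, 0, 0.08]], [0.25, [0.11, -1.4, 0], [0, 0, 0.16]], [0.25, [0.25, -2.09, 0], [0, 0, 0.24]], [0.25, [0.44, -2.76, 0], [0, 0, 0.32]]])

```text
time: 7.32
tcp_pos: [459.2, 54.8, 155.4]
tool_rot: [2.696, 1.612, 0.002]
ft_force: [3.7, -0.4, 0.7]
finger_gap: 32.2
```

```bash
python3 - <<'E'
from h import *
st()
arc(np.arange(.02,.2,.02).round(2))
E
```

```text
t 7.33 p [459.2  54.8 155.4] yaw -0.493 q [ 0.119 -0.135 -0.124  1.58   0.     2.183] F [ 3.7 -0.4  0.7] T [ 0.03 -0.59  0.07] gap 32.2
0.02 [ 0.   -0.18]
0.04 [ 0.   -0.35]
0.06 [ 0.01 -0.53]
0.08 [ 0.02 -0.7 ]
0.1 [ 0.04 -0.88]
0.12 [ 0.06 -1.05]
0.14 [ 0.08 -1.22]
0.16 [ 0.1 -1.4]
0.18 [ 0.13 -1.57]
```

Now small steps towards the stop.

Request:
jog_arm(increments=[[0.25, [0, -0.18, 0], [0, 0, 0.02]], [0.25, [0, -0.35, 0], [0, 0, 0.04]], [0.25, [0.01, -0.53, 0], [0, 0, 0.06]]])

```text
time: 7.7
tcp_pos: [454.3, 57.1, 155.2]
tool_rot: [2.743, 1.531, 0.001]
ft_force: [2.4, 0.5, 1.2]
finger_gap: 31.9
```

Request:
jog_arm(increments=[[0.25, [0, -0.18, 0], [0, 0, 0.02]], [0.25, [0, -0.35, 0], [0, 0, 0.04]]])

```text
time: 7.95
tcp_pos: [453.5, 58.2, 155.3]
tool_rot: [2.77, 1.473, 0.005]
ft_force: [20.1, -8.5, -5.0]
finger_gap: 32.1
```

```bash
python3 - <<'E'
from h import *
st()
arc(np.arange(.02,.2,.02).round(2))
E
```

```text
t 7.95 p [453.5  58.2 155.3] yaw -0.593 q [ 0.13  -0.151 -0.139  1.579 -0.003  2.294] F [20.1 -8.5 -5. ] T [-1.56  -3.825  0.205] gap 32.1
0.02 [-0.   -0.18]
0.04 [-0.   -0.35]
0.06 [-0.   -0.53]
0.08 [ 0.01 -0.7 ]
0.1 [ 0.02 -0.88]
0.12 [ 0.03 -1.05]
0.14 [ 0.05 -1.22]
0.16 [ 0.07 -1.4 ]
0.18 [ 0.09 -1.57]
```

Request:
jog_arm(increments=[[0.1, [0, 0.4, 0], [0, 0, -0.02]], [0, [0, 0.4, 0], [0, 0, -0.02]], [0, [0, 0.4, -3], [0, 0, -0.02]], [-0.5, [0, 0.4, -9], [0, 0, -0.02]], [-0.5, [0, 0.4, -13], [0, 0, -0.02]], [-0.5, [0, 0.4, -13], [0, 0, -0.02]]])

```text
time: 8.7
tcp_pos: [455.0, 57.0, 287.9]
tool_rot: [2.757, 1.504, 0.006]
ft_force: [-0.3, -0.2, -0.4]
finger_gap: 64.1
```

```bash
python3 - <<'E'
from h import *
st()
c=eyes.camera("side");x,y,w,h=200,130,180,180
cv2.imwrite(f"pics/s8.png",cv2.resize(np.clip(c["color"][y:y+h,x:x+w,::-1]*1.5,0,255).astype(np.uint8),(590,590)))
P=pts(c).reshape(-1,3)
q=P[(P[:,2]>198)&(P[:,2]<216)&(np.hypot(P[:,0]-500.5,P[:,1]-132)<137)];
q=q[np.hypot(q[:,0]-500.5,q[:,1]-132)>60]
print(len(q),q.mean(0));l=cv2.fitLine(q[:,:2].astype(np.float32),cv2.DIST_HUBER,0,.01,.01).ravel();print(l,np.degrees(np.arctan2(l[1],l[0])))
to([500.3,131.8,285],-.61)
E
```

```text
t 8.7 p [455.   57.  287.9] yaw -0.572 q [ 0.125 -0.081  0.186  1.834  0.     2.267] F [-0.3 -0.2 -0.4] T [ 0.008 -0.068  0.012] gap 64.1
346 [451.77473549  48.27753809 206.73142719]
[  0.58412194   0.8116659  450.2424      47.33271   ] 54.259014
shift [ 8.76 -0.22  0.1 ] turn [ 0.001 -0.001  0.038]
```

View pics/s8.png

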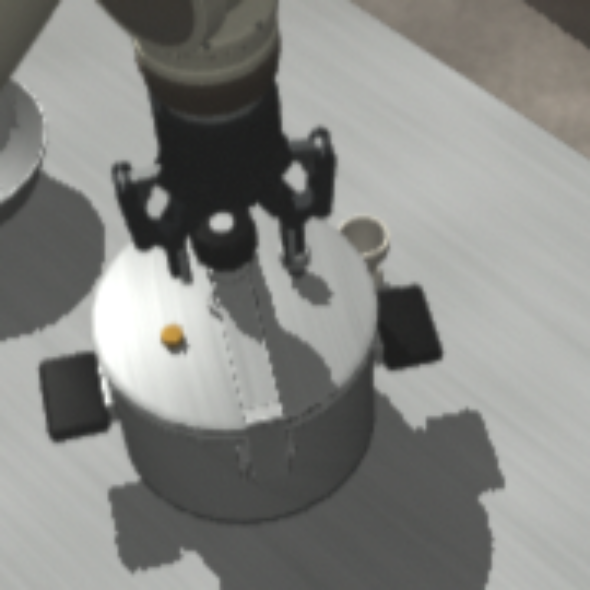

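Request:
jog_arm(increments=[[-0.5, [4, 0, 0], [0, 0, -0.18]], [-0.5, [8.7, -0.2, 0], [0, 0, -0.36]], [-0.5, [8.7, -0.2, 0], [0, 0, -0.54]], [-0.5, [8.7, -0.2, 0], [0, 0, -0.72]], [-0.5, [8.7, -0.2, 0], [0, 0, -0.9]], [-0.5, [8.7, -0.2, 0], [0, 0, -1.08]], [-0.5, [8.7, -0.2, 0], [0, 0, -1.26]], [-0.5, [8.7, -0.2, 0], [0, 0, -1.44]], [-0.5, [8.7, -0.2, 0], [0, 0, -1.62]], [-0.5, [8.7, -0.2, 0], [0, 0, -1.8]], [-0.5, [8.7, -0.2, 0], [0, 0, -1.98]], [-0.5, [8.7, -0.2, 0], [0, 0, -2.1]]])

```text
time: 10.25
tcp_pos: [499.2, 131.0, 283.5]
tool_rot: [-0.06, -3.138, 0.001]
ft_force: [-0.3, -0.7, 0.7]
finger_gap: 64.1
```

Request:
jog_arm(increments=[[-0.5, [0, 0, 0], [0, 0, -0.18]], [-0.5, [0, 0, 0], [0, 0, -0.36]], [-0.5, [0, 0, 0], [0, 0, -0.54]], [-0.5, [0, 0, 0], [0, 0, -0.72]], [-0.5, [0, 0, 0], [0, 0, -0.9]], [-0.5, [0, 0, 0], [0, 0, -1.08]], [-0.5, [0, 0, 0], [0, 0, -1.26]], [-0.5, [0, 0, 0], [0, 0, -1.44]], [-0.5, [0, 0, 0], [0, 0, -1.62]], [-0.5, [0, 0, 0], [0, 0, -1.8]], [-0.5, [0, 0, 0], [0, 0, -1.98]], [-0.5, [0, 0, 0], [0, 0, -2.1]]])

```text
time: 11.75
tcp_pos: [499.2, 131.0, 283.5]
tool_rot: [2.693, -1.614, -0.003]
ft_force: [-0.1, 0.5, 1.1]
finger_gap: 64.3
```

Request:
jog_arm(increments=[[-0.5, [0, 0, 0], [0, 0, -0.18]], [-0.5, [0, 0, 0], [0, 0, -0.36]], [-0.5, [0, 0, 0], [0, 0, -0.54]], [-0.5, [0, 0, 0], [0, 0, -0.72]], [-0.5, [0, 0, 0], [0, 0, -0.9]], [-0.5, [0, 0, 0], [0, 0, -0.9]]])

```text
time: 12.5
tcp_pos: [499.4, 131.0, 283.8]
tool_rot: [3.127, -0.291, -0.003]
ft_force: [0.1, -0.6, 0.8]
finger_gap: 64.2
```

```bash
python3 - <<'E'
from h import *
st()
c=eyes.camera("side");x,y,w,h=220,130,110,110
cv2.imwrite(f"pics/s9.png",cv2.resize(np.clip(c["color"][y:y+h,x:x+w,::-1]*2,0,255).astype(np.uint8),(590,590),interpolation=cv2.INTER_NEAREST))
s=bot.get_state();y=R.from_rotvec(s["tool_rot"]).as_matrix()[:,1]
to([500.3,131.8,s["tcp_pos"][2]],np.arctan2(y[1],y[0]))
E
```

```text
t 12.5 p [499.4 131.  283.8] yaw -1.756 q [ 0.256  0.059  0.316  1.83   0.    -2.699] F [ 0.1 -0.6  0.8] T [-0.005  0.038  0.024] gap 64.2
shift [ 0.07 -0.09 -0.  ] turn [ 0.001  0.002 -0.   ]
```

View pics/s9.png

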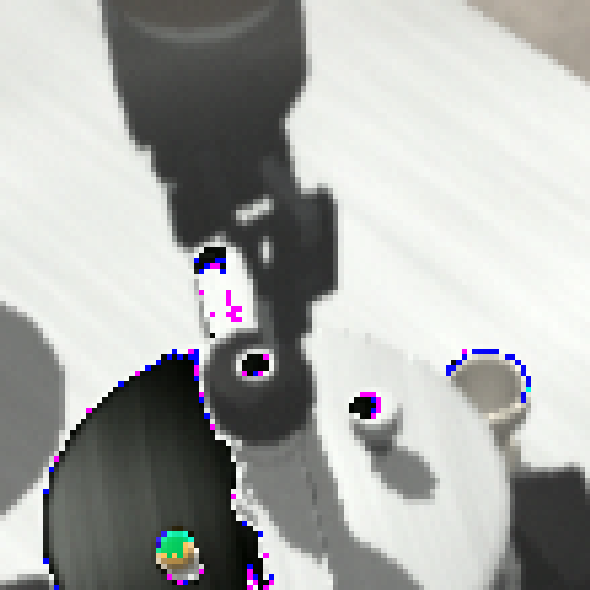

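Request:
jog_arm(increments=[[-0.6, [0.07, -0.09, 3], [0, 0, 0]], [-0.6, [0.07, -0.09, 5], [0, 0, 0]], [-0.6, [0.07, -0.09, 6], [0, 0, 0]], [-0.6, [0.07, -0.09, 6.8], [0, 0, 0]], [-0.6, [0.07, -0.09, 6.8], [0, 0, 0]]])

```text
time: 13.18
tcp_pos: [500.6, 131.8, 217.0]
tool_rot: [3.128, -0.291, -0.0]
ft_force: [-0.9, 0.5, 0.5]
finger_gap: 68.5
```

```bash
python3 - <<'E'
from h import *
st()
c=eyes.camera("side");x,y,w,h=220,130,110,110
cv2.imwrite(f"pics/s10.png",cv2.resize(np.clip(c["color"][y:y+h,x:x+w,::-1].astype(float)*2,0,255).astype(np.uint8),(590,590),interpolation=cv2.INTER_NEAREST))
s=bot.get_state();M=R.from_rotvec(s["tool_rot"]);P=pts(c)
L=M.inv().apply((P.reshape(-1,3)-s["tcp_pos"])).reshape(480,640,3)
m=(c["color"].sum(2)<130)&(P[...,2]>200)&(np.abs(L[...,0])<15)&(L[...,2]<0)&(L[...,2]>-80)
for y0 in range(-60,60,8):
    k=m&(L[...,1]>=y0)&(L[...,1]<y0+8)
    if k.sum()>3: print(y0,k.sum(),"x",np.percentile(L[k][:,0],[5,95]).round(),"zmax",np.percentile(L[k][:,2],[50,90,100]).round(1))
E
```

```text
t 13.18 p [500.6 131.8 217. ] yaw -1.756 q [ 0.257  0.018  0.14   1.694  0.    -2.699] F [-0.9  0.5  0.5] T [-0.036  0.015  0.005] gap 68.5
-44 7 x [-9.  5.] zmax [-54.6 -49.7 -44.6]
-36 62 x [-10.   6.] zmax [-60.6 -45.2 -40.9]
-20 15 x [-12.   2.] zmax [-50.6 -49.5 -49. ]
-12 14 x [-14.  -2.] zmax [-50.7 -49.8 -48.2]
-4 10 x [-14.   9.] zmax [-52.2 -49.7 -47. ]
4 24 x [-14.   1.] zmax [-50.4 -17.6  -3.6]
12 34 x [-14.  -5.] zmax [-42.9 -24.8 -23.1]
20 16 x [-10.  -4.] zmax [-40.1 -28.4 -25.3]
36 14 x [-11.  -6.] zmax [-64.4 -52.5 -42.5]
44 27 x [-7.  5.] zmax [-58.3 -51.7 -48.1]
```

View pics/s10.png

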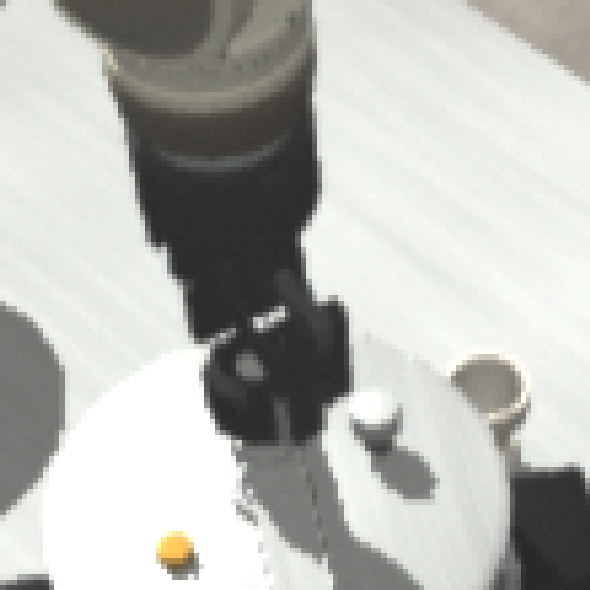

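Request:
jog_arm(increments=[[-0.6, [0, 0, 0.7], [0, 0, 0]], [-0.6, [0, 0, 1.4], [0, 0, 0]], [-0.6, [0, 0, 2.0], [0, 0, 0]], [-0.6, [0, 0, 2.0], [0, 0, 0]]])

```text
time: 13.72
tcp_pos: [500.4, 131.7, 196.4]
tool_rot: [3.128, -0.289, -0.001]
ft_force: [0.2, -0.3, -0.1]
finger_gap: 68.4
```

Request:
jog_arm(increments=[[0.2, [0, 0, 0], [0, 0, 0]], [0.8, [0, 0, 0], [0, 0, 0]], [0.8, [0, 0, 0], [0, 0, 0]], [0.8, [0, 0, 0], [0, 0, 0]], [0.8, [0, 0, 0], [0, 0, 0]]])

```text
time: 14.35
tcp_pos: [501.0, 132.6, 197.7]
tool_rot: [-3.127, 0.288, -0.002]
ft_force: [0.5, 5.4, 2.4]
finger_gap: 45.9
```

```bash
python3 - <<'E'
from h import *
st()
c=eyes.camera("side");x,y,w,h=220,130,110,110
cv2.imwrite(f"pics/s11.png",cv2.resize(np.clip(c["color"][y:y+h,x:x+w,::-1].astype(float)*2,0,255).astype(np.uint8),(590,590),interpolation=cv2.INTER_NEAREST))
for i in range(4): eyes.camera("top"); st()
E
```

```text
t 14.35 p [501.  132.6 197.7] yaw -1.755 q [ 2.580e-01  9.000e-03  9.400e-02  1.654e+00  1.000e-03 -2.700e+00] F [0.5 5.4 2.4] T [ 1.103 -0.016  0.045] gap 45.9
t 14.45 p [501.  132.6 197.7] yaw -1.755 q [ 2.580e-01  9.000e-03  9.400e-02  1.654e+00  1.000e-03 -2.700e+00] F [0.8 6.  2.8] T [ 1.069 -0.009  0.043] gap 45.9
t 14.5 p [501.  132.6 197.7] yaw -1.755 q [ 2.580e-01  9.000e-03  9.400e-02  1.654e+00  1.000e-03 -2.700e+00] F [1.6 4.7 2.3] T [ 1.052 -0.026  0.025] gap 45.6
t 14.55 p [501.  132.6 197.7] yaw -1.755 q [ 2.580e-01  9.000e-03  9.400e-02  1.654e+00  1.000e-03 -2.700e+00] F [-0.5  5.9  2.4] T [ 1.081 -0.056 -0.009] gap 46.0
t 14.6 p [501.  132.6 197.7] yaw -1.755 q [ 2.580e-01  9.000e-03  9.400e-02  1.654e+00  1.000e-03 -2.700e+00] F [0.2 6.2 2.7] T [ 1.102 -0.063 -0.024] gap 45.6
```

View pics/s11.png

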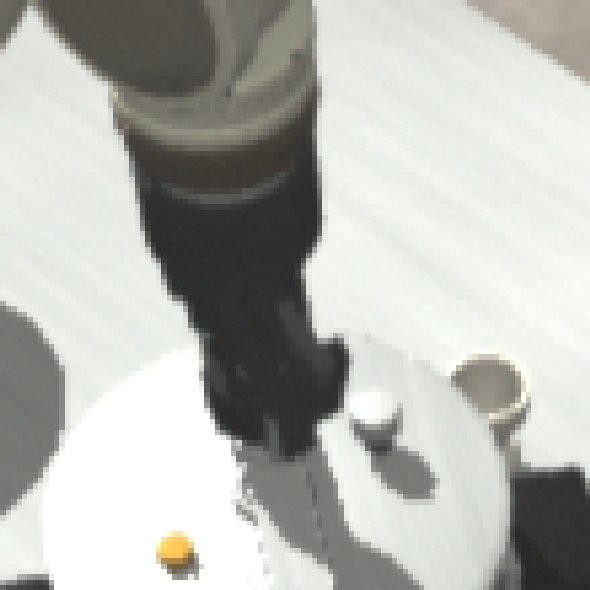

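Request:
jog_arm(increments=[[0.8, [0, -0.1, 0], [0, 0, 0]], [0.8, [0, -0.1, 0.005], [0, 0, 0.15]], [0.8, [0, -0.1, 0.01], [0, 0, 0.3]], [0.8, [0, -0.1, 0.01], [0, 0, 0.4]]])

```text
time: 15.1
tcp_pos: [501.2, 133.2, 197.6]
tool_rot: [-3.006, 0.91, -0.001]
ft_force: [0.3, 4.1, 3.0]
finger_gap: 45.8
```

```bash
python3 - <<'E'
from h import *
st()
E
```

```text
t 15.1 p [501.2 133.2 197.6] yaw -2.159 q [ 2.590e-01  1.000e-02  9.500e-02  1.654e+00  1.000e-03 -2.294e+00] F [0.3 4.1 3. ] T [0.8   0.037 0.069] gap 45.8
```

Request:
jog_arm(increments=[[0.8, [0, 0, 0.005], [0, 0, 0.17]], [0.8, [0, 0, 0.01], [0, 0, 0.34]], [0.8, [0, 0, 0.015], [0, 0, 0.5]]])

```text
time: 15.48
tcp_pos: [501.4, 133.5, 197.4]
tool_rot: [-2.685, 1.627, -0.001]
ft_force: [2.5, 6.2, 3.5]
finger_gap: 45.5
```

```bash
cat > s.py <<'E'
from h import *
s=bot.get_state();print(round(s["time"],2),"q6",s["joint_positions"][5].round(3),"yaw",round(R.from_rotvec(s["tool_rot"]).as_euler("zyx")[0],3),s["tcp_pos"].round(1),s["ft_force"].round(1),"Tz",s["ft_torque"][2].round(3),round(s["finger_gap"],1))
E
python3 s.py
```

```text
15.47 q6 -1.793 yaw 1.089 [501.4 133.5 197.4] [2.5 6.2 3.5] Tz 0.083 45.5
```

Request:
jog_arm(increments=[[0.8, [-0.06, -0.09, 0.003], [0, 0, 0.1]], [0.8, [-0.06, -0.09, 0.006], [0, 0, 0.2]]])

```text
time: 15.72
tcp_pos: [501.7, 134.0, 197.3]
tool_rot: [-2.512, 1.885, -0.001]
ft_force: [-0.4, 2.6, 3.7]
finger_gap: 45.8
```

```bash
python3 s.py
```

```text
15.72 q6 -1.593 yaw 1.287 [501.7 134.  197.3] [-0.4  2.6  3.7] Tz 0.061 45.8
```

Request:
jog_arm(increments=[[0.8, [0, 0, 0.003], [0, 0, 0.1]], [0.8, [0, 0, 0.006], [0, 0, 0.2]]])

```text
time: 15.98
tcp_pos: [501.9, 134.0, 197.3]
tool_rot: [-2.311, 2.126, -0.001]
ft_force: [1.7, 3.5, 2.5]
finger_gap: 45.3
```

```bash
python3 s.py
```

```text
15.97 q6 -1.393 yaw 1.488 [501.9 134.  197.3] [1.7 3.5 2.5] Tz 0.034 45.3
```

Still free; keep stepping.

Request:
jog_arm(increments=[[0.8, [0, 0, 0.003], [0, 0, 0.1]], [0.8, [0, 0, 0.006], [0, 0, 0.2]]])

```text
time: 16.23
tcp_pos: [502.0, 134.0, 197.2]
tool_rot: [-2.087, 2.346, -0.001]
ft_force: [2.0, 3.7, 3.7]
finger_gap: 45.9
```

```bash
python3 s.py
```

```text
16.23 q6 -1.193 yaw 1.688 [502.  134.  197.2] [2.  3.7 3.7] Tz 0.09 45.9
```

Request:
jog_arm(increments=[[0.8, [0, 0, 0.003], [0, 0, 0.1]], [0.8, [0, 0, 0.006], [0, 0, 0.2]]])

```text
time: 16.48
tcp_pos: [502.2, 134.0, 197.2]
tool_rot: [-1.842, 2.542, -0.001]
ft_force: [3.7, 3.5, 3.1]
finger_gap: 45.5
```

```bash
python3 s.py
```

```text
16.48 q6 -0.993 yaw 1.888 [502.2 134.  197.2] [3.7 3.5 3.1] Tz 0.024 45.5
```

Request:
jog_arm(increments=[[0.8, [0, 0, 0.003], [0, 0, 0.1]], [0.8, [0, 0, 0.006], [0, 0, 0.2]]])

```text
time: 16.73
tcp_pos: [502.4, 134.0, 197.1]
tool_rot: [-1.579, 2.713, -0.001]
ft_force: [5.9, 3.0, 2.8]
finger_gap: 45.6
```

```bash
python3 s.py
```

```text
16.73 q6 -0.793 yaw 2.088 [502.4 134.  197.1] [5.9 3.  2.8] Tz 0.037 45.6
```

Request:
jog_arm(increments=[[0.8, [-0.09, -0.06, 0.003], [0, 0, 0.1]], [0.8, [-0.09, -0.06, 0.006], [0, 0, 0.2]]])

```text
time: 16.98
tcp_pos: [502.9, 134.2, 197.0]
tool_rot: [-1.3, 2.859, -0.001]
ft_force: [2.0, 1.0, 3.5]
finger_gap: 45.6
```

```bash
python3 s.py
```

```text
16.98 q6 -0.593 yaw 2.288 [502.9 134.2 197. ] [2.  1.  3.5] Tz 0.057 45.6
```

Request:
jog_arm(increments=[[0.8, [0, 0, 0.003], [0, 0, 0.1]], [0.8, [0, 0, 0.006], [0, 0, 0.2]]])

```text
time: 17.23
tcp_pos: [503.0, 134.0, 197.0]
tool_rot: [-1.008, 2.974, -0.001]
ft_force: [1.9, -0.3, 3.5]
finger_gap: 45.6
```

```bash
python3 s.py
```

```text
17.23 q6 -0.393 yaw 2.488 [503. 134. 197.] [ 1.9 -0.3  3.5] Tz 0.036 45.6
```

Request:
jog_arm(increments=[[0.8, [0, 0, 0.003], [0, 0, 0.1]], [0.8, [0, 0, 0.006], [0, 0, 0.2]]])

```text
time: 17.48
tcp_pos: [503.1, 133.9, 196.9]
tool_rot: [-0.706, 3.059, -0.002]
ft_force: [3.7, -0.6, 3.1]
finger_gap: 45.4
```

```bash
python3 s.py
```

```text
17.48 q6 -0.193 yaw 2.688 [503.1 133.9 196.9] [ 3.7 -0.6  3.1] Tz 0.049 45.4
```

Request:
jog_arm(increments=[[0.8, [0, 0, 0.003], [0, 0, 0.1]], [0.8, [0, 0, 0.006], [0, 0, 0.2]]])

```text
time: 17.73
tcp_pos: [503.2, 133.7, 196.8]
tool_rot: [-0.397, 3.114, -0.002]
ft_force: [3.8, -1.3, 2.3]
finger_gap: 45.7
```

```bash
python3 s.py
```

```text
17.73 q6 0.007 yaw 2.888 [503.2 133.7 196.8] [ 3.8 -1.3  2.3] Tz 0.048 45.7
```

Request:
jog_arm(increments=[[0.8, [0, 0, 0.003], [0, 0, 0.1]], [0.8, [0, 0, 0.006], [0, 0, 0.2]]])

```text
time: 17.98
tcp_pos: [503.3, 133.6, 196.8]
tool_rot: [-0.084, 3.138, -0.002]
ft_force: [3.4, -2.2, 2.6]
finger_gap: 45.8
```

```bash
python3 s.py
```

```text
17.98 q6 0.207 yaw 3.088 [503.3 133.6 196.8] [ 3.4 -2.2  2.6] Tz 0.139 45.8
```

Request:
jog_arm(increments=[[0.8, [0, 0, 0.003], [0, 0, 0.1]], [0.8, [0, 0, 0.006], [0, 0, 0.2]]])

```text
time: 18.23
tcp_pos: [503.3, 133.4, 196.7]
tool_rot: [0.23, 3.131, -0.002]
ft_force: [4.0, -3.0, 3.3]
finger_gap: 45.5
```

```bash
python3 s.py
```

```text
18.23 q6 0.407 yaw -2.995 [503.3 133.4 196.7] [ 4.  -3.   3.3] Tz 0.086 45.5
```

Request:
jog_arm(increments=[[0.8, [0, 0, 0.003], [0, 0, 0.1]], [0.8, [0, 0, 0.006], [0, 0, 0.2]]])

```text
time: 18.48
tcp_pos: [503.3, 133.2, 196.7]
tool_rot: [0.542, 3.092, -0.002]
ft_force: [3.8, -4.2, 2.5]
finger_gap: 45.7
```

```bash
python3 s.py
```

```text
18.48 q6 0.607 yaw -2.795 [503.3 133.2 196.7] [ 3.8 -4.2  2.5] Tz 0.048 45.7
```

Request:
jog_arm(increments=[[0.8, [0, 0, 0.003], [0, 0, 0.1]], [0.8, [0, 0, 0.006], [0, 0, 0.2]]])

```text
time: 18.73
tcp_pos: [503.2, 133.1, 196.6]
tool_rot: [0.848, 3.022, -0.002]
ft_force: [3.1, -4.9, 2.6]
finger_gap: 45.6
```

```bash
python3 s.py
```

```text
18.73 q6 0.807 yaw -2.595 [503.2 133.1 196.6] [ 3.1 -4.9  2.6] Tz 0.056 45.6
```

Request:
jog_arm(increments=[[0.8, [0, 0, 0.003], [0, 0, 0.1]], [0.8, [0, 0, 0.006], [0, 0, 0.2]]])

```text
time: 18.98
tcp_pos: [503.1, 132.9, 196.6]
tool_rot: [1.145, 2.922, -0.003]
ft_force: [3.0, -6.2, 2.7]
finger_gap: 45.7
```

```bash
python3 s.py
```

```text
18.98 q6 1.007 yaw -2.395 [503.1 132.9 196.6] [ 3.  -6.2  2.7] Tz 0.395 45.7
```

Request:
jog_arm(increments=[[0.8, [0, 0, 0.003], [0, 0, 0.1]], [0.8, [0, 0, 0.006], [0, 0, 0.2]]])

```text
time: 19.23
tcp_pos: [503.0, 132.8, 196.5]
tool_rot: [1.431, 2.794, -0.003]
ft_force: [2.6, -6.9, 3.6]
finger_gap: 45.9
```

```bash
python3 s.py
```

```text
19.23 q6 1.207 yaw -2.195 [503.  132.8 196.5] [ 2.6 -6.9  3.6] Tz 0.373 45.9
```

```bash
python3 - <<'E'
from h import *
T=[]
for i in range(12): eyes.camera("top"); T.append(bot.get_state()["ft_torque"][2])
print(np.mean(T),np.std(T))
E
python3 s.py
```

```text
0.3376419308689067 0.03623875178551449
19.82 q6 1.204 yaw -2.198 [503.  132.8 196.5] [ 2.6 -6.7  2.8] Tz 0.286 45.8
```

Request:
jog_arm(increments=[[0.8, [-0.1, -0.03, 0.003], [0, 0, 0.1]], [0.8, [-0.1, -0.03, 0.006], [0, 0, 0.25]], [0.8, [-0.1, -0.03, 0.012], [0, 0, 0.4]], [0.8, [-0.1, -0.03, 0.016], [0, 0, 0.55]], [0.8, [-0.1, -0.03, 0.02], [0, 0, 0.7]]])

```text
time: 20.45
tcp_pos: [502.7, 132.2, 196.2]
tool_rot: [2.304, 2.133, -0.002]
ft_force: [-1.2, -3.8, 5.1]
finger_gap: 45.9
```

```bash
python3 s.py
```

```text
20.45 q6 1.906 yaw -1.494 [502.7 132.2 196.2] [-1.2 -3.8  5.1] Tz 0.472 45.9
```

Request:
jog_arm(increments=[[0.8, [0, 0, 0.003], [0, 0, 0.15]], [0.8, [0, 0, 0.006], [0, 0, 0.3]], [0.8, [0, 0, 0.012], [0, 0, 0.45]], [0.8, [0, 0, 0.016], [0, 0, 0.6]], [0.8, [0, 0, 0.02], [0, 0, 0.63]], [0.8, [0, 0, 0.02], [0, 0, 0.63]]])

```text
time: 21.2
tcp_pos: [502.1, 132.3, 196.0]
tool_rot: [2.849, 1.321, -0.002]
ft_force: [-4.0, -3.8, 5.0]
finger_gap: 45.9
```

```bash
python3 s.py;python3 s.py
```

```text
21.2 q6 2.532 yaw -0.869 [502.1 132.3 196. ] [-4.  -3.8  5. ] Tz 0.495 45.9
21.2 q6 2.532 yaw -0.869 [502.1 132.3 196. ] [-4.  -3.8  5. ] Tz 0.495 45.9
```

Request:
jog_arm(increments=[[0.8, [0, 0, 0], [0, 0, -0.09]], [-0.6, [0, 0, 0], [0, 0, -0.09]], [-0.6, [0, 0, 0], [0, 0, -0.09]], [-0.6, [0, 0, 0], [0, 0, -0.09]], [-0.6, [0, 0, 0], [0, 0, -0.09]], [-0.6, [0, 0, -2], [0, 0, -0.09]], [-0.6, [0, 0, -5], [0, 0, -0.09]], [-0.6, [0, 0, -11], [0, 0, -0.09]], [-0.6, [0, 0, -12], [0, 0, -0.09]]])

```text
time: 22.32
tcp_pos: [503.4, 133.4, 319.4]
tool_rot: [2.787, 1.448, 0.008]
ft_force: [0.4, 0.3, -0.1]
finger_gap: 68.5
```

```bash
python3 s.py; python3 - <<'E'
from h import *
to([330,-40,310],.3)
E
```

```text
22.32 q6 2.442 yaw -0.958 [503.4 133.4 319.4] [ 0.4  0.3 -0.1] Tz -0.005 68.5
shift [-24.16  -4.22   0.83] turn [ 0.005 -0.002 -0.912]
```

Move clear and look with both cameras.

Request:
jog_arm(increments=[[-0.6, [-6, -1, 0], [0, 0, 0]], [-0.6, [-12, -2, 0], [0, 0, 0]], [-0.6, [-18, -3, 0], [0, 0, 0]], [-0.6, [-24, -4, 0], [0, 0, 0]], [-0.6, [-24, -4, 0], [0, 0, 0]], [-0.6, [-24, -4, 0], [0, 0, 0]]])

```text
time: 23.08
tcp_pos: [332.4, -40.2, 315.2]
tool_rot: [-2.788, -1.447, -0.001]
ft_force: [-0.2, 0.5, 0.5]
finger_gap: 68.3
```

```bash
python3 s.py; python3 - <<'E'
from h import *
o=[]
for n,(x,y,w,h) in (("top",(180,130,180,180)),("side",(200,130,180,180))):
    c=eyes.camera(n);o.append(cv2.resize(np.clip(c["color"][y:y+h,x:x+w,::-1].astype(float)*1.5,0,255).astype(np.uint8),(400,400)))
    P=pts(c).reshape(-1,3);r=np.hypot(P[:,0]-500.5,P[:,1]-132.5)
    q=P[(P[:,2]>198)&(P[:,2]<216)&(r<137)&(r>72)]
    l=cv2.fitLine(q[:,:2].astype(np.float32),cv2.DIST_HUBER,0,.01,.01).ravel();print(n,len(q),np.degrees(np.arctan2(l[1],l[0])))
cv2.imwrite("pics/end.png",np.hstack(o))
E
```

```text
23.07 q6 2.063 yaw -0.958 [332.4 -40.2 315.2] [-0.2  0.5  0.5] Tz -0.07 68.3
top 590 58.283188
side 64 58.51892
```

View pics/end.png

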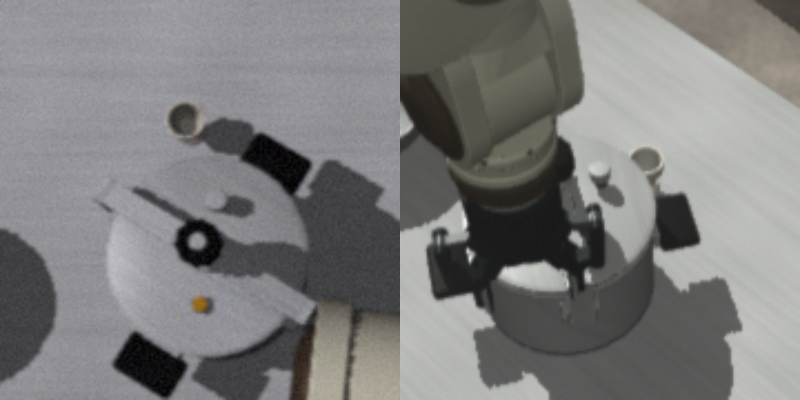

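The top picture shows the bridge at 58.3°, at right angles to the handles (-31.4°), so it is home. The egg cup stands where it was, and the gripper is clear of everything.

```bash
python3 -c "
from workcell import bot
print(bot.finish_job())"
```

```text
the job is handed in; nothing more can be done
None
```

I swung the bridge home and screwed the knob down a quarter turn past the stiffening. I then let go, moved clear and handed the job in at about 23 s.

- **Bridge:** I pushed it about 0.6 rad clockwise until the force jumped from about 4 N to 22 N against the stops. The last top picture puts it at 58.3°, and the handles at -31.4° mean home is 58.6°. I did not turn the knob until the bridge was home.
- **Knob:** It turned freely at about 0.05 N m for roughly 3.6 rad, then jumped to about 0.39 N m. From that point I turned the tool about 1.66 rad, allowing about 0.1 rad for the springy grip, so the knob moved about 1.57 rad (about 0.5 mm). Because I stepped 0.2 rad at a time, the contact point is known only to about ±0.07 rad. The last torque was 0.50 N m against the 0.56 I expected.
- **Disagreements:**
  - The camera showed the fingertips about 35 mm above the reported TCP. My first sweep therefore passed over the bridge without touching it, so I repeated it lower after checking in the pictures.
  - Gripping the knob showed up to 8 N of sideways force, because my estimate of the axis was 1 to 2 mm off. I corrected the position as I turned.
- **Other things:** The egg cup shows no sign of having moved in the last picture. I did not check the bowl, board and pin in a final picture, but the arm stayed well away from them.

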